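# Drop a sample case through the chute flap

## Robot

A 6-joint arm with a two-finger parallel gripper is mounted at the origin on the work surface. World frame = base frame: x ahead of the robot, y to its left, z up, the work surface at z = 0. Lengths are in m, angles in degrees, forces in N, time in s.
With the tool pointing down it reaches from about 0.35 to 0.875 m from the base axis. Payload 4.2 kg.
Tool frame: the origin (TCP) lies on the centre line of the jaws, within the pads' length; the fingertips stand 19 mm ahead of it and the grasp point (between the pads) is the TCP; x points along the fingers, y is the direction in which the jaws open and shut, and the axes are right-handed (so a half turn about x gives the same grasp; the last joint's range is limited). The gripper opens to 87 mm and grips with 3 to 60 N. Pads are 19 mm wide; open, the fingers measure 117 mm over their backs; the gripper's body (75 mm by 190 mm) begins 51 mm behind the grasp point.
Start: joints at [91.478, 22.042, 0.453, 0, -68.411, -14.817], TCP at [0.144, 0.608, 0.206] pointing down, gripper open.
Joint ranges: [-179.83, 179.83], [-69.29, 118.12], [-61.27, 80.66], [-181.25, 117.63], [-171.15, -9.14], [-177.46, 177.46]. Speed limits (degrees/s): [159.86, 159.86, 180, 180, 180, 180].

## Interface

Orientations are given as a 3x3 rotation matrix whose columns are the frame's x, y, z axes.
In Python, from station import r, viewer, job, spotter gives the robot as it stands.
- The arm moves only by the tool play_rows, never from a script. Its argument "commands" is a list of rows, each an object of numbers: "fingers": the gripper command: -1 is fully open, 1 is shut, values between are in proportion; "tx", "ty", "tz": the shift along the tool's x, y, z normalised to -1 to 1, where 1 is 750 mm; "ax", "ay", "az": the turn, a rotation vector about the tool's x, y, z normalised to -1 to 1, where 1 is pi rad. In form: [{"fingers": .., "tx": .., "ty": .., "tz": .., "ax": .., "ay": .., "az": ..}, ...]. A call has 1 to 5 rows; each row is the pose to reach, as a shift and turn from the pose commanded when the call began, along the tool's axes at that moment, turning the shorter way round; what a row does not reach only later rows make up. A row lasts 1/12 s, in which the tool goes at most 41.7 mm and 7.16 degrees, less where a joint would pass 70% of its speed; a pose out of reach is approached as far as the arm can. A call with a number of a shift or a turn outside -1 to 1 is refused whole. A call with a gripper value outside its range is refused whole. The fingers move at their own pace and stop on an object; the grip force is fixed at half the most. Time passes only in rows, so rows that repeat a pose let the fingers close. It gives the time, the measured TCP pose, the force and the opening at its end, in the units of the state.
- r.sense(): the state, without advancing time (a new reading comes with each control period).
- viewer.capture(name): name is "side" or "top"; returns a dict with "image" (480x640x3 uint8, red, green, blue), "fx", "fy", "cx", "cy" (pixels), "R" (3x3) and "t" (3): a world point X has camera coordinates R X + t. Camera axes: x right, y down, z forward; pixel columns grow to the right and rows downward; lengths in m; the calibration is good to about 2 mm. A picture is of the moment at which its call begins. There is no depth.
- job.finish_job(): hands the job in, once; it reports no verdict.
Trained networks look in a picture, given as the dict that the camera call returned (one of the last four; its "shot" number tells which), for a name from the list of things; names that differ only in an ending like _2 or _b are one class to them, and where a whole thing is asked for, a point or a joint stands for the part that bears it (a point fixed in the world has none). Each returns a list of dicts, best first, with "score" (0 to 1); they miss things now and then, are a little off and sometimes report something else, mostly with a low value. They report only what shows in the picture. A call takes as long as a camera call. They do not tell look-alikes from the thing itself.
- spotter.find_in(name, picture): "uv" ([column, row] in pixels, amid what is visible of it).
- spotter.silhouettes(name, picture): "region" (480x640 bool, what is visible of it) and "uv" ([column, row] in pixels, amid what is visible of it).
The state is a dict: "time_s": time; "joints": joint angles; "joint_velocities": joint speeds; "effort": joint torques, N m; "tcp_pos": TCP position; "ee_rot": TCP orientation; "wrist_force": force on the tool from outside, world axes, zero at the start; "moment": the same for the moment, N m; "gripper_width": opening from 0.0 (shut) to 1.0 (fully open).
Only numpy, scipy, OpenCV 4.12 (cv2) and the standard library are available. Lean on these libraries where they do the work, as an engineer would, in place of code of your own. Each camera call takes 0.05 s, during which the arm holds its last target. There are 200 camera calls.

## Task

The flat sample case lies in one of the two lanes of the sample drop-off hatch and a round jar stands in the other. With the outside of the fingertips, push the case steadily along its lane and through the hanging flap until it slides away down the chute behind, and draw the fingers back so that the flap swings shut after it. Do not pick the case up or tip it over, and leave the jar and everything else on the bench where they stand.

Things in the scene. Friction and masses are not known exactly. Their poses are not given: they have to be found in the camera images.
- hatch: Fixed drop-off hatch: two side-by-side open lanes 230 mm long on a level steel deck, top 90 mm above the bench, leading to a box (clear roof and sides, aluminium frame) 140 mm deep, 252 mm wide, from x = -2 mm on, roof top at z = 172 mm. Origin on the bench, midway between the lanes in the plane of the shut flaps; x points along the lanes into the box, y left seen along x, z up
- door_left (a point): point on the deck (z = 90 mm) in the middle of the left lane's doorway (hatch y = +62 mm), in the plane of the shut flap. Lane 120 mm wide between rails 16 mm high; doorway 105 mm wide, open from the deck to 70 mm above it. 12 mm past this plane the deck ends and a smooth 35 degree chute 150 mm long runs down to the back wall; a case over the edge slides down by itself
- door_right (a point): the same for the right lane (hatch y = -62 mm), alike in every size; a clear wall divides the two chutes
- flap_left (a joint): angle of the left lane's flap, rad: 0 hanging shut, growing as its lower edge swings into the box, stop at 1.45; it cannot swing outwards. Aluminium sheet 102 mm wide, 70 mm tall, 3 mm thick, 80 g, hinged along its top edge 74 mm above the deck, lower edge 4 mm above the deck. No spring: it falls shut by its own weight when nothing holds it open
- flap_right (a joint): the same for the right lane's flap
- case: flat closed white plastic sample case, 90 mm long (its x), 60 mm wide (its y), 34 mm high, about 0.15 to 0.3 kg, lying on the deck in front of the flap in either lane, its x roughly along the lane towards the box (up to 0.3 rad askew). Origin at the centre of its underside, 90 mm above the bench
- jar: clear glass round jar with a white screw cap, 48 mm across, 62 mm tall, standing in the other lane. Origin at the centre of its underside. A bystander: leave it alone.
- reagent: white plastic reagent bottle, 60 mm across, 120 mm tall, standing beside the hatch on its right-hand side (hatch -y). Origin at the centre of its underside. A bystander: leave it alone.
- beaker: open glass beaker, 80 mm across, 100 mm tall, just behind the hatch box (hatch +x). Origin at the centre of its underside. A bystander: leave it alone.
- collar: flat cork ring lying on the bench, 64 mm across, 16 mm high. Origin at the centre of its underside. A bystander: leave it alone.
- spatula: metal spatula lying on the bench, 180 mm long. Origin on its underside. A bystander: leave it alone.
- wash: white plastic bottle, 68 mm across, 150 mm tall. Origin at the centre of its underside. A bystander: leave it alone.
- vial: small amber glass jar, 28 mm across, 50 mm tall. Origin at the centre of its underside. A bystander: leave it alone.
There are look-alikes about, which are no part of the job. What is shaped like the case but brown is not meant.

How it is judged (in metres and radians):
On the way, in this order (a step that is already met when the one before it is completed fails the run):
1. the case, pushed along the deck, swings a flap open (value of joint any of flap_left, flap_right above 0.3 rad and x of case in the frame of hatch above -0.045 m), for 0.1 s.
2. the case has gone past the flap and down the chute (x of case in the frame of hatch above 0.06 m and z of case in the frame of hatch below 0.065 m), for 0.2 s.
At the end, for the whole second after the job is handed in: The case lies at rest in the chute, wholly past the flap (its centre at least 60 mm beyond the flap plane and 25 mm below the deck), and both flaps hang shut (within 0.06 rad) (all of step 2 and x of case in the frame of hatch below 0.14 m and y of case in the frame of hatch between -0.12 and 0.12 m and value of joint each of flap_left, flap_right below 0.06 rad and linear speed of case below 0.01 m/s); the robot touches nothing.
It fails at once if the case is lifted (more than 10 mm) off the deck (z of case in the frame of hatch above 0.1 m).
It fails at once if the case is tipped up or over (past the slope of the chute) (angle between case's own z axis and vertical above 1 rad).
It fails at once if the case is shot along the lane instead of pushed (faster than 0.6 m/s) (linear speed of case above 0.6 m/s and x of case in the frame of hatch below -0.02 m).
It fails at once if a bystander is moved more than 15 mm (distance of any of jar, reagent, beaker, collar, spatula, wash, vial from where it was at the start of the episode above 0.015 m).
It also fails if it takes over 37 s, if anything falls off the work surface, if the arm or the gripper's body presses on something with over 40 N, if the wrist force passes 120 N, or if a joint passes its speed limit or range.

## Working session

There is one attempt and no reset: what is moved stays moved. The work goes in short steps, Python scripts to look and compute and a tool call to move; the robot and the scene stay as the last step left them, time stands still between calls to the robot, and variables do not carry over. Pictures are saved under pics/ and viewed, about 8 in all and at most 12, crops included, and the job is handed in when it is done.

Besides the shell and the picture viewer there is one more tool, called after ">>>" by a JSON object that holds its "name" and its "arguments". play_rows: Moves the arm, as the interface text tells. Its arguments: {"type":"object","properties":{"commands":{"type":"array"}},"required":["commands"]}

```bash
mkdir -p pics; cat > h.py <<'E'
import numpy as np, cv2
from station import r, viewer, job, spotter
def save(p,n,crop=None,s=1):
    im=p["image"][:,:,::-1]
    if crop: a,b,c,d=crop; im=im[b:d,a:c]
    cv2.imwrite("pics/"+n,cv2.resize(im,None,fx=s,fy=s,interpolation=cv2.INTER_CUBIC))
def ray(p,uv,z):
    d=p["R"].T@np.array([(uv[0]-p["cx"])/p["fx"],(uv[1]-p["cy"])/p["fy"],1]); c=-p["R"].T@p["t"]
    return c+d*(z-c[2])/d[2]
def proj(p,X):
    c=p["R"]@np.array(X)+p["t"]; return np.array([p["fx"]*c[0]/c[2]+p["cx"],p["fy"]*c[1]/c[2]+p["cy"]])
E
python3 - <<'E'
from h import *
t=viewer.capture("top"); s=viewer.capture("side")
save(t,"t0.png"); save(s,"s0.png")
for n in ["hatch","case","jar","reagent","beaker","flap_left","flap_right","collar","wash","vial","spatula"]:
    for nm,p in (("top",t),("side",s)):
        print(n,nm,[(np.round(f["uv"]).astype(int).tolist(),round(f["score"],2)) for f in spotter.find_in(n,p)][:4])
for p in(t,s): print(-p["R"].T@p["t"],p["fx"],p["R"].round(2).tolist())
x=r.sense(); print(x["tcp_pos"],x["ee_rot"],x["time_s"],x["gripper_width"])
E
```

```text
hatch top [([306, 216], 0.69)]
hatch side [([330, 232], 0.67)]
case top [([342, 310], 0.87), ([419, 273], 0.78), ([335, 242], 0.76), ([336, 196], 0.64)]
case side [([231, 283], 0.98), ([272, 355], 0.72), ([303, 249], 0.69)]
jar top [([336, 197], 0.59)]
jar side [([357, 246], 0.76), ([303, 212], 0.21)]
reagent top [([332, 161], 0.63)]
reagent side [([397, 259], 0.68), ([286, 426], 0.3)]
beaker top [([227, 200], 0.74), ([309, 217], 0.23)]
beaker side []
flap_left top [([300, 233], 0.47), ([338, 243], 0.43)]
flap_left side [([307, 216], 0.61), ([331, 229], 0.37)]
flap_right top [([305, 198], 0.42)]
flap_right side [([354, 217], 0.78), ([330, 229], 0.31)]
collar top [([484, 257], 0.81)]
collar side []
wash top [([162, 278], 0.88)]
wash side [([270, 151], 0.66)]
vial top [([469, 216], 0.68), ([308, 217], 0.16)]
vial side [([358, 415], 0.63)]
spatula top [([440, 197], 0.6)]
spatula side [([379, 382], 0.89)]
[ 0.34392428 -0.00327669  1.48432507] 533.4353076812197 [[-0.02, -1.0, -0.02], [-0.99, 0.02, -0.14], [0.14, 0.02, -0.99]]
[ 0.50217384 -0.82983142  0.90912218] 483.7110196318358 [[1.0, -0.07, 0.0], [-0.05, -0.68, -0.73], [0.06, 0.73, -0.68]]
[0.14417233 0.60811403 0.20635371] [[ 1.72496310e-06 -2.30719108e-01 -9.73020397e-01]
 [-6.89347484e-06 -9.73020397e-01  2.30719108e-01]
 [-1.00000000e+00  6.30950968e-06 -3.26888064e-06]] 1.2 1.0028691733176847
```

View pics/t0.png

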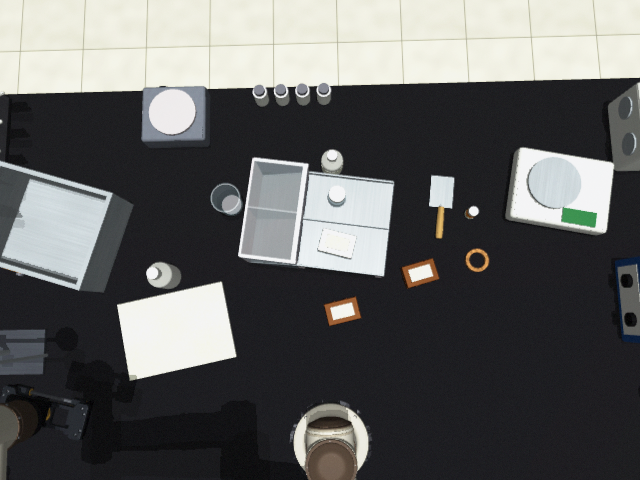

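View pics/s0.png

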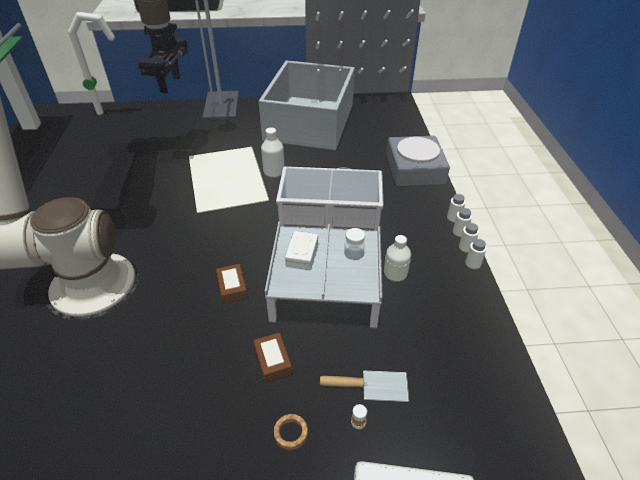

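The top view shows the white case in the lane nearer the robot at (337,243), the jar in the other lane at (337,196), and the box at (275,210). Things that could be taken for the case are white (337,243), brown (342,310) and brown (420,273). I choose the white one, and check it in a close crop.

```bash
python3 - <<'E'
from h import *
t=viewer.capture("top"); s=viewer.capture("side")
save(t,"t1.png",(230,145,405,285),4.5); save(s,"s1.png",(260,160,400,330),3.5)
import pickle; pickle.dump((t,s),open("p.pkl","wb"))
for nm,p,q in(("t",t,(337,243)),("s",s,(302,249))):
    for f in spotter.silhouettes("case",p):
        m=f["region"]
        if np.hypot(*(np.array(f["uv"])-q))<15: print(nm,f["uv"],cv2.boxPoints(cv2.minAreaRect(np.argwhere(m)[:,::-1].astype(np.float32))).round(1).tolist())
E
```

```text
s [301.6, 251.2] [[282.0, 264.8999938964844], [290.20001220703125, 228.3000030517578], [319.5, 234.8000030517578], [311.3999938964844, 271.3999938964844]]
```

View pics/t1.png

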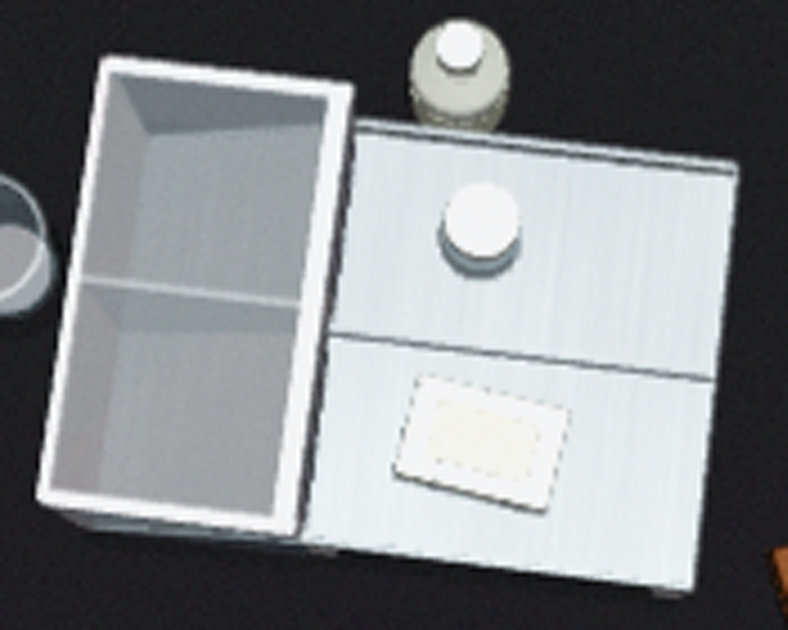

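View pics/s1.png

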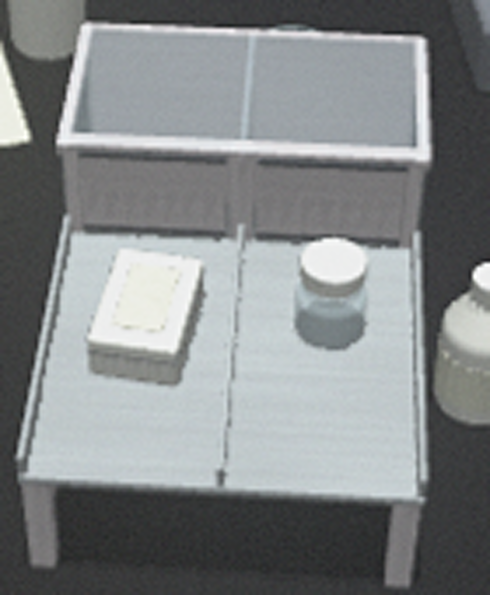

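The crops show a plain white case, slightly askew, in the left lane; the box roof corners in the top crop are at (104,57), (355,85), (37,500) and (297,537). Next I fit the poses.

```bash
cat > fit.py <<'E'
from h import *
import pickle
from scipy.optimize import least_squares
t,s=pickle.load(open("p.pkl","rb"))
ft=lambda q:np.array(q)/4.5+[230,145]-.4
fs=lambda q:np.array(q)/3.5+[260,160]-.4
def pose(P,x): # local->world planar
    c,n=np.cos(x[2]),np.sin(x[2]); return [x[0]+c*P[0]-n*P[1],x[1]+n*P[0]+c*P[1],P[2]]
def fit(obs,x0):
    f=lambda x:np.concatenate([proj(c,pose(P,x))-q for c,P,q in obs])
    o=least_squares(f,x0); print(o.x,np.abs(o.fun).round(1)); return o.x
H=fit([(t,(.138,-.126,.172),ft((104,57))),(t,(-.002,-.126,.172),ft((355,85))),(t,(.138,.126,.172),ft((37,500))),(t,(-.002,.126,.172),ft((297,537))),
 (t,(-.23,0,.106),ft((714,380))),
 (s,(.138,.126,.172),fs((80,24))),(s,(.138,-.126,.172),fs((427,38))),(s,(-.002,.126,.172),fs((60,147))),(s,(-.002,-.126,.172),fs((430,159))),(s,(-.23,0,.106),fs((221,470)))],[.5,0.05,1.5])
C=fit([(t,(.045,-.03,.124),ft((418,376))),(t,(.045,.03,.124),ft((394,472))),(t,(-.045,-.03,.124),ft((570,406))),(t,(-.045,.03,.124),ft((548,512))),
 (s,(.045,.03,.124),fs((124,250))),(s,(.045,-.03,.124),fs((203,262))),(s,(-.045,.03,.124),fs((90,347))),(s,(-.045,-.03,.124),fs((183,357))),(s,(-.045,.03,.09),fs((90,370))),(s,(-.045,-.03,.09),fs((180,382)))],[.45,0,1.5])
c,n=np.cos(H[2]),np.sin(H[2]); d=C[:2]-H[:2]
print("case in hatch",c*d[0]+n*d[1],-n*d[0]+c*d[1],C[2]-H[2])
E
python3 fit.py
```

```text
[0.59023703 0.06305356 1.42656549] [0.4 0.3 0.8 0.2 0.9 0.9 1.  2.2 0.9 2.1 0.6 0.2 1.9 0.4 1.  1.2 1.6 0.3
 1.3 0.5]
[ 0.52069445 -0.02801923  1.32599631] [0.3 2.1 0.4 1.  0.6 1.2 0.4 2.1 2.3 0.8 0.2 1.3 1.  1.9 1.5 1.5 0.3 1.8
 0.4 1.7]
case in hatch -0.1001225982347543 0.05573049857961688 -0.10056918100309709
```

```bash
cat >> fit.py <<'E'
from scipy.spatial.transform import Rotation as Ro
ex=np.array([c,n,0]); ey=np.array([-n,c,0]); ez=np.array([0,0,1.])
def hat(w): d=w[:2]-H[:2]; return np.array([c*d[0]+n*d[1],-n*d[0]+c*d[1],w[2]])
def cmd(xh,yh,zt,tilt,yaw=0):
    """tip position in hatch -> row"""
    st=r.sense(); th=np.radians(tilt)
    X=np.sin(th)*ex-np.cos(th)*ez; G=np.column_stack([X,ey,np.cross(X,ey)])
    G=Ro.from_rotvec([0,0,yaw]).as_matrix()@G; X=G[:,0]
    p=np.array([H[0],H[1],0])+xh*ex+yh*ey+zt*ez-.019*X
    R0=np.array(st["ee_rot"]); 
    sh=R0.T@(p-st["tcp_pos"]); rv=Ro.from_matrix(R0.T@G).as_rotvec()
    print("goal",p.round(3),"shift/.75",(sh/.75).round(4),"rot/pi",(rv/np.pi).round(4),"mm",round(np.linalg.norm(sh)*1e3),"deg",round(np.degrees(np.linalg.norm(rv))))
def now():
    st=r.sense(); R0=np.array(st["ee_rot"]); tip=np.array(st["tcp_pos"])+.019*R0[:,0]
    print("t",st["time_s"],"tip hatch",hat(tip).round(4),"tilt",np.degrees(np.arcsin(R0[:,0]@ex)).round(1),"F",np.round(st["wrist_force"],1),"w",st["gripper_width"],"j",np.round(st["joints"],0))
E
python3 - <<'E'
from fit import *
print("jar",hat(ray(t,ft((481,220)),.152)),"top-only case",hat(ray(t,(ft((418,376))+ft((548,512)))/2,.124)), "side-only case",hat(ray(s,(fs((124,250))+fs((183,357)))/2,.124)))
now(); cmd(-.185,.060,.30,20)
E
```

```text
[0.59023703 0.06305356 1.42656549] [0.4 0.3 0.8 0.2 0.9 0.9 1.  2.2 0.9 2.1 0.6 0.2 1.9 0.4 1.  1.2 1.6 0.3
 1.3 0.5]
[ 0.52069445 -0.02801923  1.32599631] [0.3 2.1 0.4 1.  0.6 1.2 0.4 2.1 2.3 0.8 0.2 1.3 1.  1.9 1.5 1.5 0.3 1.8
 0.4 1.7]
case in hatch -0.1001225982347543 0.05573049857961688 -0.10056918100309709
jar [-0.08358324 -0.06178215  0.152     ] top-only case [-0.10005816  0.06145594  0.124     ] side-only case [-0.10516033  0.05016478  0.124     ]
t 1.4 tip hatch [0.4753 0.5198 0.1873] tilt -0.0 F [ 0.2  0.4 -0.3] w 1.0018622835856357 j [ 91.  22.   0.  -0. -68. -15.]
goal [ 0.503 -0.118  0.318] shift/.75 [-0.1486  0.8314 -0.6893] rot/pi [ 0.4666 -0.0899 -0.0823] mm 818 deg 87
```

>>> {"name": "play_rows", "arguments": {"commands": [{"fingers": 0.45, "tx": -0.056, "ty": 0, "tz": 0, "ax": 0, "ay": 0, "az": 0}, {"fingers": 0.45, "tx": -0.112, "ty": 0, "tz": 0, "ax": 0, "ay": 0, "az": 0}, {"fingers": 0.45, "tx": -0.19, "ty": 0.83, "tz": -0.69, "ax": 0.467, "ay": -0.09, "az": -0.082}, {"fingers": 0.45, "tx": -0.19, "ty": 0.83, "tz": -0.69, "ax": 0.467, "ay": -0.09, "az": -0.082}, {"fingers": 0.45, "tx": -0.19, "ty": 0.83, "tz": -0.69, "ax": 0.467, "ay": -0.09, "az": -0.082}]}}

```text
time_s: 1.82
tcp_pos: [0.1997, 0.4959, 0.2993]
ee_rot: [[-0.039, -0.566, -0.823], [0.088, -0.823, 0.562], [-0.995, -0.051, 0.082]]
wrist_force: [1.0, -0.2, 0.2]
gripper_width: 0.707
```

```bash
python3 -c "
from fit import *
now(); cmd(-.19,.060,.30,20)" | tail -2
```

```text
t 1.8167 tip hatch [0.3737 0.4496 0.2804] tilt 4.7 F [ 1.  -0.2  0.2] w 0.7072380539777935 j [ 84.   8.  -5.  -3. -73. -27.]
goal [ 0.503 -0.123  0.318] shift/.75 [-0.1131  0.4487 -0.7937] rot/pi [ 0.3496 -0.067  -0.0616] mm 689 deg 65
```

>>> {"name": "play_rows", "arguments": {"commands": [{"fingers": 0.45, "tx": -0.113, "ty": 0.449, "tz": -0.794, "ax": 0.35, "ay": -0.067, "az": -0.062}, {"fingers": 0.45, "tx": -0.113, "ty": 0.449, "tz": -0.794, "ax": 0.35, "ay": -0.067, "az": -0.062}, {"fingers": 0.45, "tx": -0.113, "ty": 0.449, "tz": -0.794, "ax": 0.35, "ay": -0.067, "az": -0.062}, {"fingers": 0.45, "tx": -0.113, "ty": 0.449, "tz": -0.794, "ax": 0.35, "ay": -0.067, "az": -0.062}, {"fingers": 0.45, "tx": -0.113, "ty": 0.449, "tz": -0.794, "ax": 0.35, "ay": -0.067, "az": -0.062}]}}

```text
time_s: 2.23
tcp_pos: [0.2922, 0.3078, 0.3054]
ee_rot: [[-0.025, -0.936, -0.35], [0.241, -0.345, 0.907], [-0.97, -0.062, 0.234]]
wrist_force: [0.8, 0.2, 0.3]
gripper_width: 0.336
```

```bash
python3 -c "
from fit import *
now(); cmd(-.19,.060,.30,20)" | tail -2
```

```text
t 2.2333 tip hatch [0.2038 0.3312 0.287 ] tilt 13.6 F [0.8 0.2 0.3] w 0.33585617853387767 j [ 62.  -7. -18.  -8. -67. -39.]
goal [ 0.503 -0.123  0.318] shift/.75 [-0.1613 -0.0656 -0.615 ] rot/pi [ 0.1572 -0.0301 -0.0272] mm 479 deg 29
```

>>> {"name": "play_rows", "arguments": {"commands": [{"fingers": 0.45, "tx": -0.161, "ty": -0.066, "tz": -0.615, "ax": 0.157, "ay": -0.03, "az": -0.027}, {"fingers": 0.45, "tx": -0.161, "ty": -0.066, "tz": -0.615, "ax": 0.157, "ay": -0.03, "az": -0.027}, {"fingers": 0.45, "tx": -0.161, "ty": -0.066, "tz": -0.615, "ax": 0.157, "ay": -0.03, "az": -0.027}, {"fingers": 0.45, "tx": -0.161, "ty": -0.066, "tz": -0.615, "ax": 0.157, "ay": -0.03, "az": -0.027}, {"fingers": 0.45, "tx": -0.161, "ty": -0.066, "tz": -0.615, "ax": 0.157, "ay": -0.03, "az": -0.027}]}}

```text
time_s: 2.65
tcp_pos: [0.3838, 0.1209, 0.3117]
ee_rot: [[0.05, -0.99, 0.133], [0.338, 0.142, 0.93], [-0.94, -0.001, 0.342]]
wrist_force: [1.0, 0.7, -0.4]
gripper_width: 0.279
```

```bash
python3 -c "
from fit import *
now(); cmd(-.19,.060,.22,20)" | tail -2
```

```text
t 2.65 tip hatch [0.0341 0.2126 0.2938] tilt 20.0 F [ 1.   0.7 -0.4] w 0.2785193731697379 j [ 26.  -8. -16. -17. -71. -30.]
goal [ 0.503 -0.123  0.238] shift/.75 [-0.0095 -0.2028 -0.3149] rot/pi [0.0007 0.     0.0002] mm 281 deg 0
```

>>> {"name": "play_rows", "arguments": {"commands": [{"fingers": 0.45, "tx": -0.01, "ty": -0.203, "tz": -0.315, "ax": 0, "ay": 0, "az": 0}, {"fingers": 0.45, "tx": -0.01, "ty": -0.203, "tz": -0.315, "ax": 0, "ay": 0, "az": 0}, {"fingers": 0.45, "tx": -0.01, "ty": -0.203, "tz": -0.315, "ax": 0, "ay": 0, "az": 0}, {"fingers": 0.45, "tx": -0.01, "ty": -0.203, "tz": -0.315, "ax": 0, "ay": 0, "az": 0}, {"fingers": 0.45, "tx": -0.01, "ty": -0.203, "tz": -0.315, "ax": 0, "ay": 0, "az": 0}]}}

```text
time_s: 3.07
tcp_pos: [0.4738, -0.0596, 0.2562]
ee_rot: [[0.048, -0.99, 0.13], [0.336, 0.139, 0.931], [-0.94, -0.001, 0.34]]
wrist_force: [0.3, 0.4, 0.3]
gripper_width: 0.279
```

>>> {"name": "play_rows", "arguments": {"commands": [{"fingers": 0.45, "tx": 0, "ty": -0.055, "tz": -0.084, "ax": 0, "ay": 0, "az": 0}, {"fingers": 0.45, "tx": 0, "ty": -0.055, "tz": -0.084, "ax": 0, "ay": 0, "az": 0}, {"fingers": 0.45, "tx": 0, "ty": -0.055, "tz": -0.084, "ax": 0, "ay": 0, "az": 0}]}}

```text
time_s: 3.32
tcp_pos: [0.5071, -0.1261, 0.2312]
ee_rot: [[0.044, -0.99, 0.137], [0.336, 0.144, 0.931], [-0.941, 0.005, 0.338]]
wrist_force: [0.9, 0.3, 0.8]
gripper_width: 0.272
```

```bash
python3 -c "
from fit import *
now(); cmd(-.19,.060,.13,20)
q=viewer.capture('top');w=viewer.capture('side');
im=np.hstack([cv2.resize(q['image'][170:290,230:420],None,fx=2.1,fy=2.1),cv2.resize(w['image'][110:362,220:420],None,fx=1,fy=1)]); cv2.imwrite('pics/c1.png',cv2.resize(im,None,fx=1.3,fy=1.3)[:,:,::-1])" | tail -2
```

```text
t 3.3167 tip hatch [-0.1927  0.0552  0.2133] tilt 19.8 F [0.9 0.3 0.8] w 0.27182878016052336 j [-10.  14.  -3. -20. -75.   7.]
goal [ 0.503 -0.123  0.148] shift/.75 [ 0.1058  0.0059 -0.0343] rot/pi [-0.0006 -0.0012 -0.0016] mm 84 deg 0
```

View pics/c1.png

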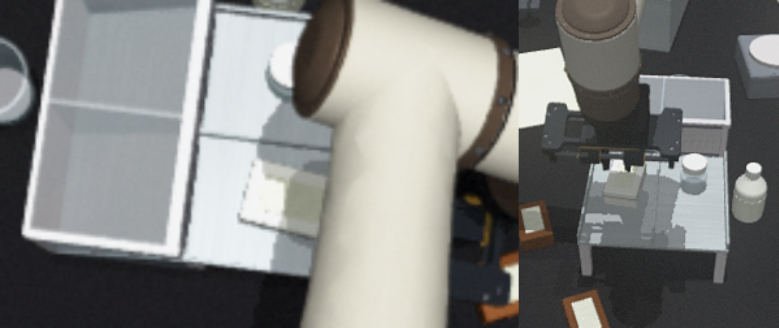

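The case lies ahead of the two fingertips, undisturbed. I descend behind it.

>>> {"name": "play_rows", "arguments": {"commands": [{"fingers": 0.45, "tx": 0.045, "ty": 0.006, "tz": -0.016, "ax": 0, "ay": 0, "az": 0}, {"fingers": 0.45, "tx": 0.09, "ty": 0.006, "tz": -0.032, "ax": 0, "ay": 0, "az": 0}, {"fingers": 0.45, "tx": 0.12, "ty": 0.006, "tz": -0.043, "ax": 0, "ay": 0, "az": 0}, {"fingers": 0.45, "tx": 0.138, "ty": 0.006, "tz": -0.05, "ax": 0, "ay": 0, "az": 0}, {"fingers": 0.45, "tx": 0.138, "ty": 0.006, "tz": -0.05, "ax": 0, "ay": 0, "az": 0}]}}

```text
time_s: 3.83
tcp_pos: [0.499, -0.1193, 0.1227]
ee_rot: [[0.041, -0.991, 0.131], [0.338, 0.137, 0.931], [-0.94, 0.006, 0.341]]
wrist_force: [0.2, 0.5, 0.4]
gripper_width: 0.278
```

```bash
python3 -c "
from fit import *
now(); cmd(-.11,.060,.103,20);cmd(-.07,.060,.103,20);cmd(-.01,.060,.103,20)
w=viewer.capture('side');save(w,'c2.png',(240,130,400,320),3)" | tail -4
```

```text
t 3.8333 tip hatch [-0.1871  0.0642  0.1048] tilt 19.9 F [0.2 0.5 0.4] w 0.27782110148805056 j [ -9.  19. -12. -23. -62.  13.]
goal [ 0.514 -0.044  0.121] shift/.75 [ 0.0373 -0.0062  0.0958] rot/pi [ 0.0014 -0.0005 -0.0025] mm 77 deg 1
goal [ 0.52  -0.004  0.121] shift/.75 [ 0.0554 -0.0065  0.1459] rot/pi [ 0.0014 -0.0005 -0.0025] mm 117 deg 1
goal [0.528 0.055 0.121] shift/.75 [ 0.0827 -0.0071  0.2211] rot/pi [ 0.0014 -0.0005 -0.0025] mm 177 deg 1
```

View pics/c2.png

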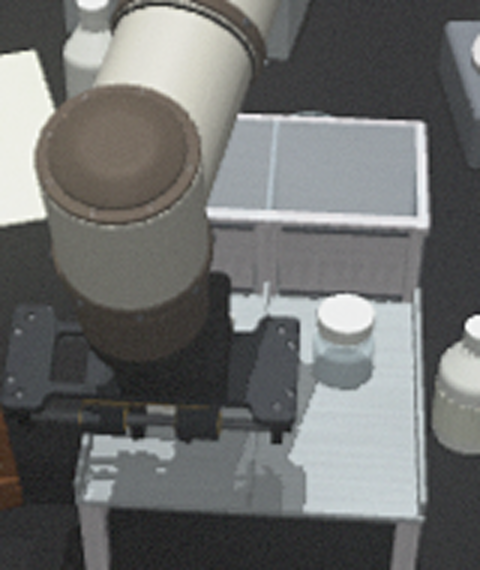

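The fingers are down on the deck behind the case, with the jar clear of the gripper. I push gently.

>>> {"name": "play_rows", "arguments": {"commands": [{"fingers": 0.45, "tx": 0.0075, "ty": -0.002, "tz": 0.019, "ax": 0, "ay": 0, "az": 0}, {"fingers": 0.45, "tx": 0.014, "ty": -0.003, "tz": 0.036, "ax": 0, "ay": 0, "az": 0}, {"fingers": 0.45, "tx": 0.02, "ty": -0.003, "tz": 0.051, "ax": 0, "ay": 0, "az": 0}, {"fingers": 0.45, "tx": 0.0265, "ty": -0.003, "tz": 0.066, "ax": 0, "ay": 0, "az": 0}, {"fingers": 0.45, "tx": 0.0325, "ty": -0.003, "tz": 0.082, "ax": 0, "ay": 0, "az": 0}]}}

```text
time_s: 4.3
tcp_pos: [0.5134, -0.0548, 0.1244]
ee_rot: [[0.049, -0.99, 0.128], [0.336, 0.138, 0.932], [-0.941, -0.003, 0.34]]
wrist_force: [0.1, 0.4, 0.5]
gripper_width: 0.276
```

```bash
python3 -c "
from fit import *
now(); cmd(-.06,.062,.103,20);cmd(-.01,.062,.103,20)
q=viewer.capture('top');save(q,'c3.png',(230,145,405,285),4)" | tail -3
```

```text
t 4.3 tip hatch [-0.1212  0.0591  0.1065] tilt 19.9 F [0.1 0.4 0.5] w 0.27569528103409946 j [ -2.  18. -13. -23. -59.   6.]
goal [0.519 0.006 0.121] shift/.75 [0.0321 0.0033 0.0752] rot/pi [ 0.0022 -0.0008  0.0001] mm 61 deg 0
goal [0.527 0.056 0.121] shift/.75 [0.0548 0.0029 0.1379] rot/pi [ 0.0022 -0.0008  0.0001] mm 111 deg 0
```

View pics/c3.png

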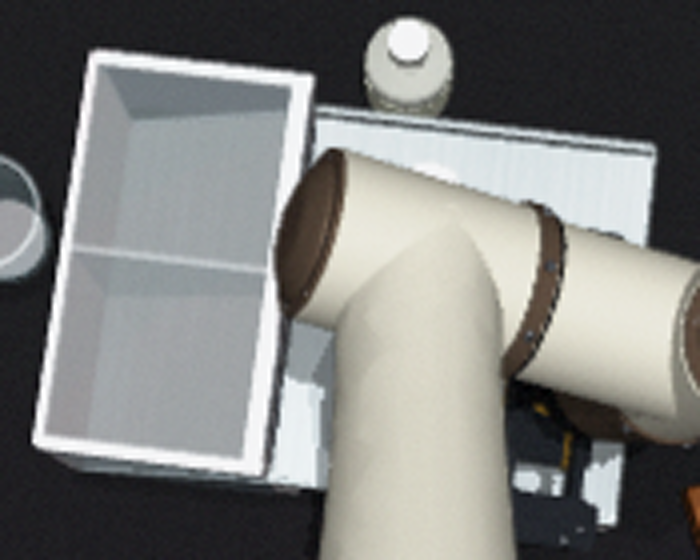

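The arm hides the case from above, but the flap still looks shut. I keep pushing; the flap shows through the clear roof.

>>> {"name": "play_rows", "arguments": {"commands": [{"fingers": 0.45, "tx": 0.007, "ty": 0.002, "tz": 0.015, "ax": 0, "ay": 0, "az": 0}, {"fingers": 0.45, "tx": 0.014, "ty": 0.003, "tz": 0.03, "ax": 0, "ay": 0, "az": 0}, {"fingers": 0.45, "tx": 0.02, "ty": 0.003, "tz": 0.045, "ax": 0, "ay": 0, "az": 0}, {"fingers": 0.45, "tx": 0.026, "ty": 0.003, "tz": 0.06, "ax": 0, "ay": 0, "az": 0}, {"fingers": 0.45, "tx": 0.032, "ty": 0.003, "tz": 0.075, "ax": 0, "ay": 0, "az": 0}]}}

```text
time_s: 4.77
tcp_pos: [0.5191, 0.0061, 0.1195]
ee_rot: [[0.047, -0.99, 0.13], [0.336, 0.138, 0.932], [-0.941, -0.0, 0.34]]
wrist_force: [0.4, 0.5, 0.3]
gripper_width: 0.276
```

```bash
python3 -c "
from fit import *
now(); cmd(-.01,.062,.103,20)
q=viewer.capture('top');save(q,'c4.png',(230,145,405,285),4)" | tail -2
```

```text
t 4.7667 tip hatch [-0.0602  0.0622  0.1016] tilt 19.8 F [0.4 0.5 0.3] w 0.2756208768183915 j [  5.  17. -15. -24. -56.  -0.]
goal [0.527 0.056 0.121] shift/.75 [ 0.021  -0.0006  0.0635] rot/pi [ 0.0017 -0.0008 -0.0006] mm 50 deg 0
```

View pics/c4.png

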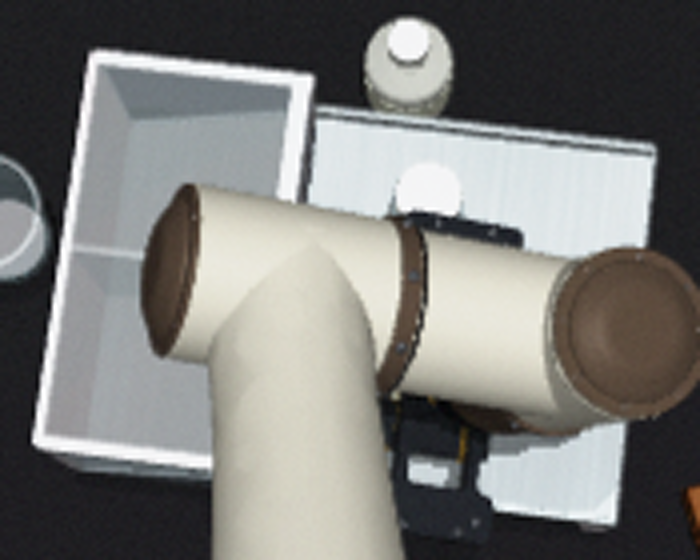

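>>> {"name": "play_rows", "arguments": {"commands": [{"fingers": 0.45, "tx": 0.0045, "ty": 0.003, "tz": 0.013, "ax": 0, "ay": 0, "az": 0}, {"fingers": 0.45, "tx": 0.009, "ty": 0.003, "tz": 0.026, "ax": 0, "ay": 0, "az": 0}, {"fingers": 0.45, "tx": 0.013, "ty": 0.003, "tz": 0.039, "ax": 0, "ay": 0, "az": 0}, {"fingers": 0.45, "tx": 0.017, "ty": 0.003, "tz": 0.051, "ax": 0, "ay": 0, "az": 0}, {"fingers": 0.45, "tx": 0.021, "ty": 0.003, "tz": 0.0635, "ax": 0, "ay": 0, "az": 0}]}}

```text
time_s: 5.23
tcp_pos: [0.5238, 0.0557, 0.1209]
ee_rot: [[0.047, -0.99, 0.13], [0.336, 0.138, 0.932], [-0.941, -0.0, 0.34]]
wrist_force: [0.3, 0.4, -0.3]
gripper_width: 0.273
```

```bash
python3 -c "
from fit import *
now(); cmd(.005,.063,.103,20); cmd(-.15,.063,.105,20)
q=viewer.capture('top');w=viewer.capture('side');
im=np.hstack([cv2.resize(q['image'][145:285,230:405],None,fx=2.4,fy=2.4),cv2.resize(w['image'][140:280,240:400],None,fx=2.4,fy=2.4)]); cv2.imwrite('pics/c5.png',im[:,:,::-1])" | tail -3
```

```text
t 5.2333 tip hatch [-0.0104  0.0647  0.103 ] tilt 19.8 F [ 0.3  0.4 -0.3] w 0.27274487114475987 j [ 11.  17. -15. -23. -54.  -5.]
goal [0.528 0.071 0.121] shift/.75 [ 0.0069 -0.0023  0.0192] rot/pi [ 0.0017 -0.0008 -0.0006] mm 15 deg 0
goal [ 0.505 -0.083  0.123] shift/.75 [-0.0657 -0.0012 -0.1743] rot/pi [ 0.0017 -0.0008 -0.0006] mm 140 deg 0
```

View pics/c5.png

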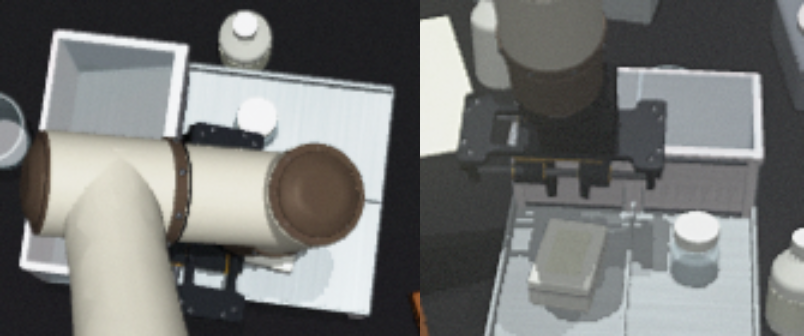

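The case did not move: it still sits at about (300,250) in the side view while the fingers are at (303,220), so they passed over or beside it. I compare the reported pose with what is seen.

```bash
python3 - <<'E' | tail -20
from fit import *
now()
q=viewer.capture('top');w=viewer.capture('side')
st=r.sense(); R0=np.array(st["ee_rot"]); tcp=np.array(st["tcp_pos"])
im=w["image"].copy()
for nm,d in (("tcp",0),("tip",.019)):
    for y in (-.027,.027):
        X=tcp+d*R0[:,0]+y*R0[:,1]; print(nm,y,X.round(3),proj(w,X).round(1),proj(q,X).round(1))
        u=proj(w,X); cv2.circle(im,tuple(int(round(v*8)) for v in u),8,(255,0,0) if d else (0,255,0),-1,cv2.LINE_AA,3)
B=lambda P:np.array(pose(P,H))
for nm,P in (("deck front L",(-.23,.122,.09)),("deck front R",(-.23,-.122,.09)),("roof",(-.002,.126,.172)),("doorsill",(0,.062,.09)),("case rear",(-.145,.056,.09)),("leg foot",(-.225,.12,0))):
    print(nm,B(P).round(3),proj(w,B(P)).round(1),proj(q,B(P)).round(1))
    u=proj(w,B(P)); cv2.circle(im,tuple(int(round(v*8)) for v in u),8,(255,0,255),-1,cv2.LINE_AA,3)
cv2.imwrite("pics/c6.png",cv2.resize(im[140:320,230:400],None,fx=4,fy=4,interpolation=cv2.INTER_CUBIC)[:600,:,::-1])
E
```

```text
[0.59023703 0.06305356 1.42656549] [0.4 0.3 0.8 0.2 0.9 0.9 1.  2.2 0.9 2.1 0.6 0.2 1.9 0.4 1.  1.2 1.6 0.3
 1.3 0.5]
[ 0.52069445 -0.02801923  1.32599631] [0.3 2.1 0.4 1.  0.6 1.2 0.4 2.1 2.3 0.8 0.2 1.3 1.  1.9 1.5 1.5 0.3 1.8
 0.4 1.7]
case in hatch -0.1001225982347543 0.05573049857961688 -0.10056918100309709
t 5.3333 tip hatch [-0.0099  0.0647  0.103 ] tilt 19.9 F [-0.1  0.4  0.7] w 0.27203028680656843 j [ 11.  17. -15. -23. -54.  -5.]
tcp -0.027 [0.55  0.051 0.121] [311.9 222.4] [306.3 230.5]
tcp 0.027 [0.497 0.059 0.121] [290.  221.4] [303.7 251.1]
tip -0.027 [0.551 0.058 0.103] [312.2 226. ] [304.1 231.2]
tip 0.027 [0.498 0.065 0.103] [290.5 225. ] [301.6 251.6]
deck front L [ 0.436 -0.147  0.09 ] [265.5 295.9] [383.4 273.8]
deck front R [ 0.678 -0.182  0.09 ] [378.  302.3] [393.4 183.1]
roof [0.465 0.079 0.172] [275.7 200.4] [294.6 261.7]
doorsill [0.529 0.072 0.09 ] [303.  226.4] [299.1 240.5]
case rear [ 0.514 -0.072  0.09 ] [299.6 268.9] [354.  244.9]
leg foot [ 0.439 -0.142  0.   ] [269.5 319.3] [378.5 275.1]
```

View pics/c6.png

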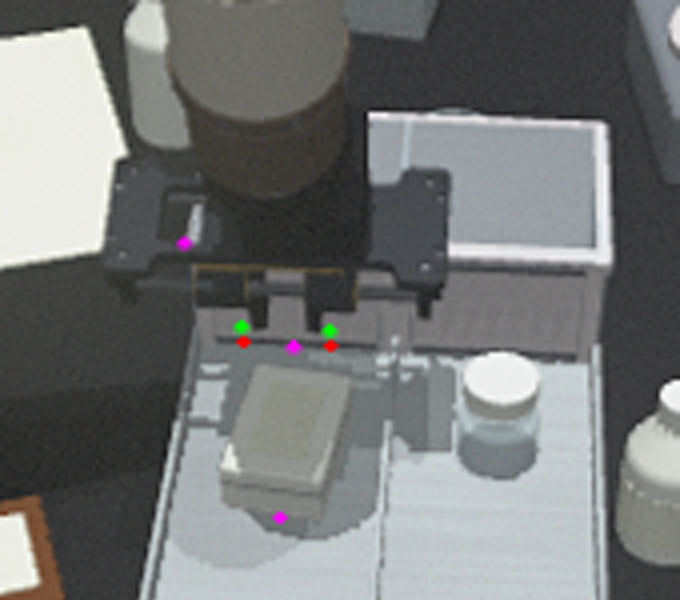

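The visible fingertips are at about (294,222) and (308,222), some 3.5 px above where the reported pose puts them, so the tips are higher than I assumed. I retreat high, then find the deck height by touch.

>>> {"name": "play_rows", "arguments": {"commands": [{"fingers": 0.45, "tx": -0.045, "ty": 0, "tz": 0.016, "ax": 0, "ay": 0, "az": 0}, {"fingers": 0.45, "tx": -0.063, "ty": 0, "tz": 0.023, "ax": 0, "ay": 0, "az": 0}, {"fingers": 0.45, "tx": -0.144, "ty": 0, "tz": -0.203, "ax": 0, "ay": 0, "az": 0}, {"fingers": 0.45, "tx": -0.144, "ty": 0, "tz": -0.203, "ax": 0, "ay": 0, "az": 0}, {"fingers": 0.45, "tx": -0.144, "ty": 0, "tz": -0.203, "ax": 0, "ay": 0, "az": 0}]}}

```text
time_s: 5.85
tcp_pos: [0.5061, -0.07, 0.1715]
ee_rot: [[0.048, -0.991, 0.128], [0.336, 0.136, 0.932], [-0.941, -0.001, 0.34]]
wrist_force: [0.1, -0.7, 0.0]
gripper_width: 0.274
```

```bash
python3 - <<'E' | tail -3
from fit import *
now(); cmd(-.195,.062,.12,20); cmd(-.195,.062,.10,20)
E
```

```text
t 5.85 tip hatch [-0.1373  0.0641  0.1536] tilt 19.9 F [ 0.1 -0.7  0. ] w 0.2735712045197809 j [ -3.  15. -10. -22. -65.   5.]
goal [ 0.5   -0.127  0.138] shift/.75 [ 0.0161 -0.0022 -0.0876] rot/pi [ 0.0024 -0.0008 -0.0004] mm 67 deg 0
goal [ 0.5   -0.127  0.118] shift/.75 [ 0.0411 -0.0021 -0.0967] rot/pi [ 0.0024 -0.0008 -0.0004] mm 79 deg 0
```

>>> {"name": "play_rows", "arguments": {"commands": [{"fingers": 0.45, "tx": 0, "ty": -0.002, "tz": -0.083, "ax": 0, "ay": 0, "az": 0}, {"fingers": 0.45, "tx": 0, "ty": -0.002, "tz": -0.083, "ax": 0, "ay": 0, "az": 0}, {"fingers": 0.45, "tx": 0.0375, "ty": -0.002, "tz": -0.095, "ax": 0, "ay": 0, "az": 0}, {"fingers": 0.45, "tx": 0.0375, "ty": -0.002, "tz": -0.095, "ax": 0, "ay": 0, "az": 0}]}}

```text
time_s: 6.18
tcp_pos: [0.4965, -0.1266, 0.1157]
ee_rot: [[0.04, -0.99, 0.138], [0.339, 0.143, 0.93], [-0.94, 0.01, 0.342]]
wrist_force: [-0.4, 0.5, -0.7]
gripper_width: 0.274
```

>>> {"name": "play_rows", "arguments": {"commands": [{"fingers": 0.45, "tx": 0.004, "ty": 0, "tz": -0.0014, "ax": 0, "ay": 0, "az": 0}, {"fingers": 0.45, "tx": 0.004, "ty": 0, "tz": -0.0014, "ax": 0, "ay": 0, "az": 0}]}}

```text
time_s: 6.35
tcp_pos: [0.5001, -0.1259, 0.1172]
ee_rot: [[0.047, -0.99, 0.13], [0.336, 0.138, 0.932], [-0.941, 0.0, 0.339]]
wrist_force: [-0.3, -0.2, 1.0]
gripper_width: 0.274
```

>>> {"name": "play_rows", "arguments": {"commands": [{"fingers": 0.45, "tx": 0.004, "ty": 0, "tz": -0.0014, "ax": 0, "ay": 0, "az": 0}, {"fingers": 0.45, "tx": 0.004, "ty": 0, "tz": -0.0014, "ax": 0, "ay": 0, "az": 0}]}}

```text
time_s: 6.52
tcp_pos: [0.5005, -0.1254, 0.1146]
ee_rot: [[0.048, -0.991, 0.128], [0.336, 0.137, 0.932], [-0.941, -0.001, 0.339]]
wrist_force: [-0.4, 0.4, 0.4]
gripper_width: 0.275
```

```bash
python3 - <<'E' | tail -20
from fit import *
now()
q=viewer.capture('top');w=viewer.capture('side')
st=r.sense(); R0=np.array(st["ee_rot"]); tcp=np.array(st["tcp_pos"])
im=w["image"].copy(); im2=q["image"].copy()
for d,col in ((0,(0,255,0)),(.019,(255,0,0))):
    for y in (-.027,.027):
        X=tcp+d*R0[:,0]+y*R0[:,1]
        for c_,i in ((w,im),(q,im2)):
            u=proj(c_,X); print(u.round(1)); cv2.circle(i,tuple(int(round(v*8)) for v in u),6,col,-1,cv2.LINE_AA,3)
a=cv2.resize(im[190:310,250:350],None,fx=4,fy=4,interpolation=cv2.INTER_CUBIC); b=cv2.resize(im2[180:300,310:410],None,fx=4,fy=4,interpolation=cv2.INTER_CUBIC)
cv2.imwrite("pics/c7.png",np.hstack([a,b])[:,:,::-1])
E
```

```text
[0.59023703 0.06305356 1.42656549] [0.4 0.3 0.8 0.2 0.9 0.9 1.  2.2 0.9 2.1 0.6 0.2 1.9 0.4 1.  1.2 1.6 0.3
 1.3 0.5]
[ 0.52069445 -0.02801923  1.32599631] [0.3 2.1 0.4 1.  0.6 1.2 0.4 2.1 2.3 0.8 0.2 1.3 1.  1.9 1.5 1.5 0.3 1.8
 0.4 1.7]
case in hatch -0.1001225982347543 0.05573049857961688 -0.10056918100309709
t 6.5167 tip hatch [-0.1929  0.0618  0.0967] tilt 19.8 F [-0.4  0.4  0.4] w 0.27454062710495214 j [-10.  20. -12. -23. -61.  14.]
[306.5 280. ]
[376.3 238.2]
[281.8 278.8]
[374.1 258.9]
[306.9 283.2]
[373.2 238.8]
[282.6 282. ]
[371.  259.3]
```

View pics/c7.png

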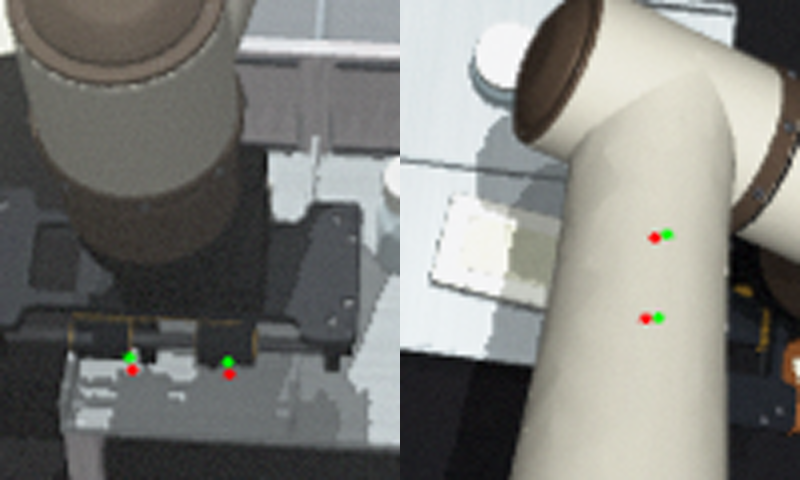

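I have viewed 11 pictures, so I go on by touch and by numbers. I probe further down.

>>> {"name": "play_rows", "arguments": {"commands": [{"fingers": 0.45, "tx": 0.004, "ty": 0, "tz": -0.0014, "ax": 0, "ay": 0, "az": 0}, {"fingers": 0.45, "tx": 0.004, "ty": 0, "tz": -0.0014, "ax": 0, "ay": 0, "az": 0}]}}

```text
time_s: 6.78
tcp_pos: [0.4999, -0.1255, 0.1105]
ee_rot: [[0.047, -0.99, 0.13], [0.336, 0.138, 0.932], [-0.941, 0.0, 0.34]]
wrist_force: [0.1, 0.0, 0.3]
gripper_width: 0.274
```

>>> {"name": "play_rows", "arguments": {"commands": [{"fingers": 0.45, "tx": 0.003, "ty": 0, "tz": -0.001, "ax": 0, "ay": 0, "az": 0}, {"fingers": 0.45, "tx": 0.003, "ty": 0, "tz": -0.001, "ax": 0, "ay": 0, "az": 0}]}}

```text
time_s: 6.95
tcp_pos: [0.4997, -0.1257, 0.1079]
ee_rot: [[0.046, -0.99, 0.13], [0.337, 0.138, 0.931], [-0.941, 0.001, 0.34]]
wrist_force: [-0.4, -0.7, -0.5]
gripper_width: 0.275
```

>>> {"name": "play_rows", "arguments": {"commands": [{"fingers": 0.45, "tx": 0.004, "ty": 0, "tz": -0.0014, "ax": 0, "ay": 0, "az": 0}, {"fingers": 0.45, "tx": 0.004, "ty": 0, "tz": -0.0014, "ax": 0, "ay": 0, "az": 0}]}}

```text
time_s: 7.12
tcp_pos: [0.4996, -0.1257, 0.1045]
ee_rot: [[0.046, -0.99, 0.131], [0.337, 0.138, 0.931], [-0.941, 0.001, 0.34]]
wrist_force: [0.2, -0.1, 0.7]
gripper_width: 0.276
```

>>> {"name": "play_rows", "arguments": {"commands": [{"fingers": 0.45, "tx": 0.004, "ty": 0, "tz": -0.0014, "ax": 0, "ay": 0, "az": 0}, {"fingers": 0.45, "tx": 0.004, "ty": 0, "tz": -0.0014, "ax": 0, "ay": 0, "az": 0}]}}

```text
time_s: 7.28
tcp_pos: [0.4996, -0.1257, 0.1013]
ee_rot: [[0.046, -0.99, 0.131], [0.337, 0.138, 0.931], [-0.941, 0.001, 0.34]]
wrist_force: [0.1, 0.7, 1.0]
gripper_width: 0.278
```

>>> {"name": "play_rows", "arguments": {"commands": [{"fingers": 0.45, "tx": 0.004, "ty": 0, "tz": -0.0014, "ax": 0, "ay": 0, "az": 0}, {"fingers": 0.45, "tx": 0.004, "ty": 0, "tz": -0.0014, "ax": 0, "ay": 0, "az": 0}]}}

```text
time_s: 7.45
tcp_pos: [0.4997, -0.1256, 0.0981]
ee_rot: [[0.046, -0.99, 0.131], [0.337, 0.138, 0.931], [-0.941, 0.001, 0.34]]
wrist_force: [0.4, 0.6, -0.7]
gripper_width: 0.275
```

>>> {"name": "play_rows", "arguments": {"commands": [{"fingers": 0.45, "tx": 0.004, "ty": 0, "tz": -0.0014, "ax": 0, "ay": 0, "az": 0}, {"fingers": 0.45, "tx": 0.004, "ty": 0, "tz": -0.0014, "ax": 0, "ay": 0, "az": 0}]}}

```text
time_s: 7.62
tcp_pos: [0.4997, -0.1256, 0.095]
ee_rot: [[0.046, -0.99, 0.131], [0.337, 0.138, 0.931], [-0.941, 0.001, 0.34]]
wrist_force: [0.1, -0.1, -0.4]
gripper_width: 0.277
```

>>> {"name": "play_rows", "arguments": {"commands": [{"fingers": 0.45, "tx": 0.004, "ty": 0, "tz": -0.0014, "ax": 0, "ay": 0, "az": 0}, {"fingers": 0.45, "tx": 0.004, "ty": 0, "tz": -0.0014, "ax": 0, "ay": 0, "az": 0}]}}

```text
time_s: 7.78
tcp_pos: [0.4997, -0.1256, 0.0918]
ee_rot: [[0.046, -0.99, 0.13], [0.337, 0.138, 0.931], [-0.941, 0.001, 0.34]]
wrist_force: [0.6, 0.4, -0.4]
gripper_width: 0.271
```

```bash
python3 - <<'E' | tail -4
from fit import *
now()
w=viewer.capture('side'); q=viewer.capture('top'); save(w,'c8.png',(230,180,400,320),4.5)
# has the case moved? compare with first picture
for a,b,(x0,y0,x1,y1) in ((t,q,(310,232,334,258)),(s,w,(280,230,322,275))):
    d=np.abs(a["image"][y0:y1,x0:x1].astype(int)-b["image"][y0:y1,x0:x1]).mean(); print(d)
E
```

```text
case in hatch -0.1001225982347543 0.05573049857961688 -0.10056918100309709
t 7.7833 tip hatch [-0.1932  0.0625  0.0739] tilt 19.9 F [ 0.6  0.4 -0.4] w 0.27106487373773197 j [-10.  21. -13. -23. -59.  15.]
0.5603632478632479
128.84761904761905
```

>>> {"name": "play_rows", "arguments": {"commands": [{"fingers": 0.45, "tx": 0.004, "ty": 0, "tz": -0.0014, "ax": 0, "ay": 0, "az": 0}, {"fingers": 0.45, "tx": 0.004, "ty": 0, "tz": -0.0014, "ax": 0, "ay": 0, "az": 0}]}}

```text
time_s: 8.05
tcp_pos: [0.4998, -0.1255, 0.0887]
ee_rot: [[0.046, -0.99, 0.13], [0.337, 0.138, 0.931], [-0.941, 0.001, 0.34]]
wrist_force: [-0.8, 0.7, 0.4]
gripper_width: 0.275
```

>>> {"name": "play_rows", "arguments": {"commands": [{"fingers": 0.45, "tx": 0.004, "ty": 0, "tz": -0.0014, "ax": 0, "ay": 0, "az": 0}, {"fingers": 0.45, "tx": 0.004, "ty": 0, "tz": -0.0014, "ax": 0, "ay": 0, "az": 0}]}}

```text
time_s: 8.22
tcp_pos: [0.4997, -0.1255, 0.0854]
ee_rot: [[0.046, -0.99, 0.131], [0.337, 0.138, 0.931], [-0.941, 0.001, 0.34]]
wrist_force: [-0.1, -0.0, -1.1]
gripper_width: 0.278
```

>>> {"name": "play_rows", "arguments": {"commands": [{"fingers": 0.45, "tx": 0.004, "ty": 0, "tz": -0.0014, "ax": 0, "ay": 0, "az": 0}, {"fingers": 0.45, "tx": 0.004, "ty": 0, "tz": -0.0014, "ax": 0, "ay": 0, "az": 0}]}}

```text
time_s: 8.38
tcp_pos: [0.4997, -0.1255, 0.0822]
ee_rot: [[0.046, -0.99, 0.131], [0.337, 0.138, 0.931], [-0.941, 0.001, 0.34]]
wrist_force: [0.0, -0.7, -0.1]
gripper_width: 0.269
```

```bash
python3 - <<'E' | tail -48
from fit import *
now()
w=viewer.capture('side'); save(w,'c9.png')
g=cv2.cvtColor(w["image"],cv2.COLOR_RGB2GRAY)
st=r.sense(); R0=np.array(st["ee_rot"]); tcp=np.array(st["tcp_pos"])
for d in (-.051,0,.019): print(d,proj(w,tcp+d*R0[:,0]-.02*R0[:,1]).round(1),proj(w,tcp+d*R0[:,0]+.02*R0[:,1]).round(1))
print("cols 255-335")
for v in range(262,304): print(v,"".join("#@%*+=-. "[min(8,int(x)//28)] for x in g[v,255:335]))
E
```

```text
case in hatch -0.1001225982347543 0.05573049857961688 -0.10056918100309709
t 8.3833 tip hatch [-0.1931  0.0626  0.0644] tilt 19.9 F [ 0.  -0.7 -0.1] w 0.2687992518913316 j [-10.  22. -14. -24. -57.  15.]
-0.051 [302.1 281.1] [283.4 280.1]
0 [303.3 289.5] [285.4 288.6]
0.019 [303.7 292.5] [286.1 291.6]
cols 255-335
262 %%%%%@@%@@%@%@@*%@@@@%@@@@@%@@@@@%@%@%@@%%@@@@@%@@@@@@@@@@@@@@@@%@%%%%%%%%%%%*%%
263 %%%%@@@@@@%@%@@*%@@%@@@@@%@@@@@@%@@%@%@%@@@@@@@@@@@@@@@@@@@@@@@%%%%%%%%%%%%%%%%%
264 %%%%@@@@@@@@%@%**@@@@@@@@@@@@@@@%@@%@@%@%%%@@@@@@@@@@@@@@@@@@@@@%%%@%%%@%%%%%*%*
265 %%%%@@%@%@@@@@%**%@@@@@@@@@@%@%@@@@%@@@@@@@@@@@@@@@@@@@@@@@@@@@@%%%%%%%%%%%%%*%%
266 %%%%@@@@@@@@@@***%@@@@@@@@@@@@@@@@@@@%@@@@@@@@@@@@@@@@@@@@@@@@@%%%%%%@%%%%%%%*%%
267 %%%%@@%@@@@@@@**%%%%@@@@@@@@@@%@@%@@@%@@@@@@@@@@@@@@@@@@@@@@@@%%%%%%@@%%%%%%%*%%
268 %%%%@@@@@@@@@@**%%%%%@@@#@@@@@@@@@@@@@@@@@@@@@@@@@@@@@@@@@@@@@@%@%%%%%@%%%*%%*%%
269 %%%%@@@@@@@%@%**%%%%%%@@@@@@@@@@@@@@@@@@@@@@@@@@@@@@@@@@@@@@@@@%%@%@%%%%%%%%*%%*
270 %%%@@@@@@@@@@%**%%%%%%%@@@@@@@@@@@@@@@@@@@@@@@@@@@@@@@@@@@@@@@@@@@%%@@%%%%%%%%%*
271 %%%%@@@@@@@@@*+
[... 2085 characters left out ...]
+****+****+******+**
296 @@@@@@@@@@**+-----==-+*+**++***************+++**+*+****+*+++**+***+***+*****++**
297 @@@@@@@@@@**+++++++++********************+**+*+**++++***+**+**+**+****+*++**++**
298 @@@@@@@@@@@***********************************************+*++*+**********+*++**
299 @@#@@@@@@@@*++++*+***%@@%%%%%%%%%%%%%%************************************+*****
300 @@@@@@@@@@#%++++*+***@#@@@@@@@@@@@@@@@@%@%%%%%%%%%%%%%%%************************
301 @@@@@@@@@@@%*+++*+**%@@@@@@@@@@@@@@@@@@@@@@@@@@@@@@@@@@@%%@%@%%%%%%%%%%%%%******
302 @@@@@@@@@@@%*++++++*%@@@@@@@@@@@@@@@@@@@@@@@@@@@@@@@@@@@@@@@@@@@@@@@@@@@@@@@%@%%
303 @@@@@@@@@@@%*+++++**%@@@@@@@@@@@@@@@@@@@@@@@@@@@@@@@@@@@@@@@@@@@@@@@@@@@@@@@@@@@
```

```bash
python3 - <<'E' | tail -14
from fit import *
print("base",proj(t,(0,0,0)).round(1),proj(s,(0,0,0)).round(1))
L=[(.138,-.126,.172),(-.002,-.126,.172),(.138,.126,.172),(-.002,.126,.172),(-.23,0,.106),(-.23,.122,.09)]
T=[ft(q) for q in((104,57),(355,85),(37,500),(297,537),(714,380),(692,590))]
S=[fs(q) for q in((427,38),(430,159),(80,24),(60,147),(221,470),(22,475))]
for nm,pts in (("top",[(t,a,b) for a,b in zip(L,T)]),("side",[(s,a,b) for a,b in zip(L,S)]),("both",[(t,a,b) for a,b in zip(L,T)]+[(s,a,b) for a,b in zip(L,S)])):
    f=lambda x:np.concatenate([proj(k,np.array(pose(P,x))+[0,0,x[3]])-q for k,P,q in pts])
    o=least_squares(f,[.59,.06,1.43,0]); print(nm,o.x.round(4),o.fun.round(1).tolist())
for n in ("reagent","wash","collar","vial"):
    print(n,[[ (np.round(ray(k,f["uv"],.02 if n in("vial",) else .008 if n=="collar" else .06),3)).tolist() for f in spotter.find_in(n,viewer.capture(m))[:1]] for k,m in ((t,"top"),(s,"side"))])
E
```

```text
[0.59023703 0.06305356 1.42656549] [0.4 0.3 0.8 0.2 0.9 0.9 1.  2.2 0.9 2.1 0.6 0.2 1.9 0.4 1.  1.2 1.6 0.3
 1.3 0.5]
[ 0.52069445 -0.02801923  1.32599631] [0.3 2.1 0.4 1.  0.6 1.2 0.4 2.1 2.3 0.8 0.2 1.3 1.  1.9 1.5 1.5 0.3 1.8
 0.4 1.7]
case in hatch -0.1001225982347543 0.05573049857961688 -0.10056918100309709
base [330.7 440.8] [ 91.7 283.1]
top [0.586  0.0629 1.4205 0.007 ] [0.4, 0.2, -0.6, 0.7, 0.3, 0.1, -1.4, -0.8, 1.2, -0.3, 0.1, 0.0]
side [0.5923 0.0603 1.4275 0.0029] [-0.9, 0.0, -0.4, 0.1, 1.3, -0.1, -0.3, -1.4, -0.2, 0.5, 0.5, 0.7]
both [ 5.9010e-01  6.3300e-02  1.4246e+00 -2.0000e-04] [0.4, -0.3, -0.8, -0.1, 0.8, -0.9, -1.1, -2.1, 0.8, -1.8, -0.1, -1.7, -1.9, 0.4, -1.7, 0.4, 0.6, 0.2, -1.1, -1.2, -1.6, 0.4, -0.7, 0.5]
reagent [[[0.748, -0.021, 0.06]], [[0.752, -0.028, 0.06]]]
wash [[[0.449, 0.444, 0.06]], [[0.44, 0.43, 0.06]]]
collar [[[0.487, -0.415, 0.008]], [[0.471, -0.435, 0.008]]]
vial [[], [[0.608, -0.39, 0.02]]]
```

```bash
python3 - <<'E' | tail -40
from fit import *
p0=np.array([.14417,.60811,.20635]); y0=np.array([-.2307,-.973,0])
for d in (-.051,0,.019):
    X=p0-[0,0,d]; print(d,proj(s,X).round(1),[proj(s,X+k*y0).round(1).tolist() for k in(-.05,.05)],"top",proj(t,X).round(1))
g=cv2.cvtColor(s["image"],cv2.COLOR_RGB2GRAY)
for v in range(48,100,1): print(v,"".join("#@%*+=-. "[min(8,int(x)//28)] for x in g[v,130:200])) if v>66 else 0
E
```

```text
1.3 0.5]
[ 0.52069445 -0.02801923  1.32599631] [0.3 2.1 0.4 1.  0.6 1.2 0.4 2.1 2.3 0.8 0.2 1.3 1.  1.9 1.5 1.5 0.3 1.8
 0.4 1.7]
case in hatch -0.1001225982347543 0.05573049857961688 -0.10056918100309709
-0.051 [167.   73.7] [[173.2, 66.7], [160.5, 81.0]] top [ 59.1 405.5]
0 [170.5  89.3] [[176.5, 82.1], [164.3, 96.8]] top [ 70.  401.7]
0.019 [171.8  94.9] [[177.7, 87.7], [165.6, 102.6]] top [ 73.8 400.3]
67 @@%@@@@%@@#@@@@@##@@#@@@@@@##@@@@@#@@@#@@@@@@#@#@@@@@%@@@@@@@@%@@@@@@@
68 @%%%@@@@@@@#@@@@@#@@@@##@#@#@#@@###@@@@@@@@@#@@#@@%%@@@%@@@@@%@@@@@@@@
69 %@@@@@@@%@@@@@@@@@#@@#@@###@@@@@#@@@@@@#@@@@@@@@@@%@@@@@%@@@@@@@@%%%@@
70 @%@@@%@@%%@@@%@#@@@@@##@@@@@#@@@@##@@@@@@@@@@@@@@@%@@@@@@@@@@@@@%@@@@@
71 @%@@@@%%@%@#@@@#@@@@#@@@##@#@#@@@@@@@@@@@@@@@@@@#@@@@@%@@@@@@@%@@@@@%@
72 @@@@%@%@@@@@@@#@@@@@###@#@@@@##@@@@#@@@@%@@@@@#@#@%@@@@@@@@@%@@@@@@@@@
73 %@@%@%%@%@%@#@@@@@@@@###@##@#@@@@@##@@@@@@@@@@@@#@@%@@@@@@@@@@@@@%@@@@
74 %@@@@@@@@@@@@@@@#####@@#@@#@##@#@#@@@@@@%@@@@@#@@@@%@@@@@@%@@@@@@%@@@%
75 @%@@%@%@@@@%@@@@@@@@@@@@@@##@@#@@#@@@@@@%@@@@@@@@@@@@@%@@@@@%@@@@@@@@@
76 %%%@@@@@@@%@@@%@@@@@@
[... 1051 characters left out ...]
@@@@@@@%@@@@@@@@@@@%@%@@@@%%@%%@%@
91 @%@@@%%@@@@@@@@@@@@@@@@@@@@@@@@#@#@##@@@@@@@@@@@@@@@@@%@@@@@@@%@@%@@%%
92 @@@@@@@%@@@@@@@@@@@@@@@@@@@@@@@@@@@#@@@@@@@@@@@@%@@@@@@@@@%@%@@@@@@%@@
93 @@@@@%@@%@@@@@@@@@@@@@@@%@%@@@@@@@@@@@%@@@@@@@%@@@%@@@@@@%@%@@%%@%@@%@
94 @@%@@@@@@@@@%@@@@@@@@@@@@@@@@@@%@@@@@@%@@@@@@@@@@@@@@@@@@@@@%@@%@%@@@%
95 @@@@%@@@@%@@@@@@@@@@@@@@%@@@@@@@@%@@@@@@@@@@@@@@@@@%%@@%@@@%@@@@%@@@@%
96 @@@@@%@@@%@@@@@@@@@@@@@%@@@@@@%@@@@@@@@@%@@%@@@@@@@@@@@%@@%@@@@%@@%@%@
97 @@@@@@@@@@@@@@@@@@@@@@@@@@@@@@%@@@@@@@@@@@@@@%@%@@@%@@@@@%%@%%@@@@@@%@
98 @%@@%@@@@@@@@@@@@@@@@@@@%@@@@@@@@@@@%@%@@@@%@@@@%@@@%@@@@%@@@@@@@@@@@%
99 @%@@@@@@@@@@%@@@@@@@@@@@@@@@@@@@@@@@@@@@@@@@@@@@@@@@@%%@@@@@@@@@@@@@@@
```

```bash
ls -la; ls pics
```

```text
total 1824
drwxr-xr-x  3 agent agent    4096 Dec  4 15:38 .
drwxr-xr-x 23 root  root     4096 Dec  4 15:37 ..
-rw-r--r--  1 agent agent    2374 Dec  4 15:39 fit.py
-rw-r--r--  1 agent agent     516 Dec  4 15:37 h.py
-rw-r--r--  1 agent agent 1843911 Dec  4 15:38 p.pkl
drwxr-xr-x  2 agent agent    4096 Dec  4 15:47 pics
c1.png
c2.png
c3.png
c4.png
c5.png
c6.png
c7.png
c8.png
c9.png
s0.png
s1.png
t0.png
t1.png
```

The start picture agrees: the visible fingertip was at row ≈92, where the reported pose predicts ≈102, so the fingers really stand about 30 mm short of what the state reports. I continue down to contact.

>>> {"name": "play_rows", "arguments": {"commands": [{"fingers": 0.45, "tx": 0.003, "ty": 0, "tz": -0.001, "ax": 0, "ay": 0, "az": 0}, {"fingers": 0.45, "tx": 0.003, "ty": 0, "tz": -0.001, "ax": 0, "ay": 0, "az": 0}]}}

```text
time_s: 9.4
tcp_pos: [0.4998, -0.1254, 0.08]
ee_rot: [[0.046, -0.99, 0.13], [0.336, 0.138, 0.931], [-0.941, 0.001, 0.34]]
wrist_force: [-0.5, 0.0, 0.6]
gripper_width: 0.272
```

>>> {"name": "play_rows", "arguments": {"commands": [{"fingers": 0.45, "tx": 0.003, "ty": 0, "tz": -0.001, "ax": 0, "ay": 0, "az": 0}, {"fingers": 0.45, "tx": 0.003, "ty": 0, "tz": -0.001, "ax": 0, "ay": 0, "az": 0}]}}

```text
time_s: 9.57
tcp_pos: [0.5002, -0.1256, 0.0783]
ee_rot: [[0.047, -0.99, 0.13], [0.336, 0.138, 0.932], [-0.941, -0.0, 0.339]]
wrist_force: [-0.3, -1.1, 2.7]
gripper_width: 0.277
```

>>> {"name": "play_rows", "arguments": {"commands": [{"fingers": 0.45, "tx": 0.003, "ty": 0, "tz": -0.001, "ax": 0, "ay": 0, "az": 0}, {"fingers": 0.45, "tx": 0.003, "ty": 0, "tz": -0.001, "ax": 0, "ay": 0, "az": 0}]}}

```text
time_s: 9.73
tcp_pos: [0.5002, -0.1256, 0.0779]
ee_rot: [[0.047, -0.991, 0.128], [0.336, 0.136, 0.932], [-0.941, -0.001, 0.34]]
wrist_force: [-3.5, 0.3, 12.6]
gripper_width: 0.277
```

Contact came at a reported TCP z of 0.0785, so the real tips stand about 35 mm behind the reported tip along the tool axis, and the rows seen in the image agree. I correct the model and push again at the right height.

```bash
sed -i 's/zt\*ez-.019\*X/zt*ez+.016*X/; s/+.019\*R0\[:,0\]/-.016*R0[:,0]/' fit.py; python3 - <<'E' | tail -3
from fit import *
now(); cmd(-.205,.067,.103,20); cmd(-.12,.067,.103,20)
E
```

```text
t 9.7333 tip hatch [-0.205   0.0619  0.0929] tilt 19.9 F [-3.5  0.3 12.6] w 0.2770715470850878 j [-10.  22. -14. -24. -57.  16.]
goal [ 0.495 -0.125  0.088] shift/.75 [-0.0126  0.0067  0.0047] rot/pi [ 0.0023 -0.0008 -0.0006] mm 11 deg 0
goal [ 0.507 -0.041  0.088] shift/.75 [0.0259 0.0059 0.1113] rot/pi [ 0.0023 -0.0008 -0.0006] mm 86 deg 0
```

>>> {"name": "play_rows", "arguments": {"commands": [{"fingers": 0.45, "tx": -0.0145, "ty": 0.006, "tz": 0.0053, "ax": 0, "ay": 0, "az": 0}, {"fingers": 0.45, "tx": -0.0145, "ty": 0.006, "tz": 0.0053, "ax": 0, "ay": 0, "az": 0}]}}

```text
time_s: 9.9
tcp_pos: [0.496, -0.125, 0.089]
ee_rot: [[0.049, -0.99, 0.129], [0.335, 0.138, 0.932], [-0.941, -0.003, 0.339]]
wrist_force: [1.0, 0.6, -0.0]
gripper_width: 0.273
```

>>> {"name": "play_rows", "arguments": {"commands": [{"fingers": 0.45, "tx": 0.0065, "ty": 0, "tz": 0.018, "ax": 0, "ay": 0, "az": 0}, {"fingers": 0.45, "tx": 0.013, "ty": 0, "tz": 0.036, "ax": 0, "ay": 0, "az": 0}, {"fingers": 0.45, "tx": 0.0195, "ty": 0, "tz": 0.054, "ax": 0, "ay": 0, "az": 0}, {"fingers": 0.45, "tx": 0.026, "ty": 0, "tz": 0.072, "ax": 0, "ay": 0, "az": 0}, {"fingers": 0.45, "tx": 0.0325, "ty": 0, "tz": 0.09, "ax": 0, "ay": 0, "az": 0}]}}

```text
time_s: 10.32
tcp_pos: [0.5055, -0.0532, 0.087]
ee_rot: [[0.047, -0.99, 0.13], [0.336, 0.139, 0.932], [-0.941, 0.0, 0.339]]
wrist_force: [-0.0, 0.1, -0.5]
gripper_width: 0.274
```

```bash
cat > look.py <<'E'
from fit import *
import sys
now()
q=viewer.capture('top');w=viewer.capture('side')
for nm,k in (("top",q),("side",w)):
    print("case",nm,[(np.round(f["uv"]).astype(int).tolist(),round(f["score"],2)) for f in spotter.find_in("case",k)],"jar",[np.round(f["uv"],1).tolist() for f in spotter.find_in("jar",k)][:1])
a=cv2.resize(w['image'][150:310,240:400],None,fx=2.4,fy=2.4);b=cv2.resize(q['image'][145:285,230:390],None,fx=2.4,fy=2.4)
cv2.imwrite("pics/"+sys.argv[1]+".png",np.hstack([a[:336],b])[:,:,::-1])
for g in [(-.11,.067,.103,20),(-.06,.067,.103,20),(-.01,.067,.104,20),(.0,.067,.104,20),(-.2,.067,.107,20)]: cmd(*g)
E
python3 look.py d1 | tail -8
```

```text
t 10.3167 tip hatch [-0.1327  0.0671  0.102 ] tilt 19.8 F [-0.   0.1 -0.5] w 0.27362889760849834 j [ -2.  20. -16. -24. -54.   8.]
case top [([417, 274], 0.91), ([310, 246], 0.59), ([338, 189], 0.28)] jar [[342.8, 189.4]]
case side [([272, 353], 0.61), ([232, 282], 0.57)] jar [[357.0, 246.1]]
goal [ 0.509 -0.031  0.088] shift/.75 [ 0.0096 -0.0003  0.0301] rot/pi [ 0.0015 -0.0009 -0.0006] mm 24 deg 0
goal [0.516 0.019 0.088] shift/.75 [ 0.0322 -0.0006  0.0928] rot/pi [ 0.0015 -0.0009 -0.0006] mm 74 deg 0
goal [0.523 0.068 0.089] shift/.75 [ 0.0536 -0.001   0.156 ] rot/pi [ 0.0015 -0.0009 -0.0006] mm 124 deg 0
goal [0.525 0.078 0.089] shift/.75 [ 0.0581 -0.0011  0.1685] rot/pi [ 0.0015 -0.0009 -0.0006] mm 134 deg 0
goal [ 0.496 -0.12   0.092] shift/.75 [-0.0361  0.0003 -0.081 ] rot/pi [ 0.0015 -0.0009 -0.0006] mm 66 deg 0
```

>>> {"name": "play_rows", "arguments": {"commands": [{"fingers": 0.45, "tx": 0.0065, "ty": 0, "tz": 0.0185, "ax": 0, "ay": 0, "az": 0}, {"fingers": 0.45, "tx": 0.013, "ty": 0, "tz": 0.037, "ax": 0, "ay": 0, "az": 0}, {"fingers": 0.45, "tx": 0.0195, "ty": 0, "tz": 0.056, "ax": 0, "ay": 0, "az": 0}, {"fingers": 0.45, "tx": 0.026, "ty": 0, "tz": 0.0745, "ax": 0, "ay": 0, "az": 0}, {"fingers": 0.45, "tx": 0.032, "ty": 0, "tz": 0.093, "ax": 0, "ay": 0, "az": 0}]}}

```text
time_s: 11.03
tcp_pos: [0.5156, 0.0189, 0.0881]
ee_rot: [[0.047, -0.99, 0.131], [0.336, 0.14, 0.932], [-0.941, 0.001, 0.339]]
wrist_force: [-0.2, -0.8, 0.4]
gripper_width: 0.271
```

```bash
python3 look.py d2 | tail -8
```

```text
t 11.0333 tip hatch [-0.0598  0.0675  0.1031] tilt 19.8 F [-0.2 -0.8  0.4] w 0.27132485535706713 j [  6.  19. -17. -25. -52.   1.]
case top [([346, 310], 0.85), ([419, 273], 0.66)] jar [[335.3, 194.6]]
case side [([273, 354], 0.85), ([230, 282], 0.66)] jar [[355.2, 244.2]]
goal [ 0.509 -0.031  0.088] shift/.75 [-0.0221 -0.0003 -0.0625] rot/pi [ 0.0013 -0.0009 -0.0006] mm 50 deg 0
goal [0.516 0.019 0.088] shift/.75 [ 0.0005 -0.0006  0.0002] rot/pi [ 0.0013 -0.0009 -0.0006] mm 1 deg 0
goal [0.523 0.068 0.089] shift/.75 [ 0.0219 -0.0009  0.0633] rot/pi [ 0.0013 -0.0009 -0.0006] mm 50 deg 0
goal [0.525 0.078 0.089] shift/.75 [ 0.0264 -0.0009  0.0759] rot/pi [ 0.0013 -0.0009 -0.0006] mm 60 deg 0
goal [ 0.496 -0.12   0.092] shift/.75 [-0.0678  0.0003 -0.1736] rot/pi [ 0.0013 -0.0009 -0.0006] mm 140 deg 0
```

>>> {"name": "play_rows", "arguments": {"commands": [{"fingers": 0.45, "tx": 0.0045, "ty": 0, "tz": 0.0126, "ax": 0, "ay": 0, "az": 0}, {"fingers": 0.45, "tx": 0.009, "ty": 0, "tz": 0.025, "ax": 0, "ay": 0, "az": 0}, {"fingers": 0.45, "tx": 0.013, "ty": 0, "tz": 0.038, "ax": 0, "ay": 0, "az": 0}, {"fingers": 0.45, "tx": 0.0175, "ty": 0, "tz": 0.0505, "ax": 0, "ay": 0, "az": 0}, {"fingers": 0.45, "tx": 0.022, "ty": 0, "tz": 0.0633, "ax": 0, "ay": 0, "az": 0}]}}

```text
time_s: 11.75
tcp_pos: [0.5228, 0.0705, 0.089]
ee_rot: [[0.047, -0.99, 0.13], [0.337, 0.138, 0.932], [-0.941, 0.0, 0.34]]
wrist_force: [0.3, -0.2, -0.1]
gripper_width: 0.275
```

```bash
python3 look.py d3 | tail -8; python3 - <<'E'
import cv2,pickle,numpy as np
t,s=pickle.load(open("p.pkl","rb"))
a=cv2.cvtColor(cv2.imread("pics/d3.png"),cv2.COLOR_BGR2GRAY)[:,384:]; a=cv2.resize(a,(160,140))
b=cv2.cvtColor(t["image"],cv2.COLOR_RGB2GRAY)[145:285,230:390]
for v in range(60,120,2): print(v+145,"".join("#@%*+=-. "[min(8,int(x)//28)] for x in a[v,5:100]))
E
```

```text
t 11.75 tip hatch [-0.0077  0.0678  0.1041] tilt 19.9 F [ 0.3 -0.2 -0.1] w 0.27542626011419397 j [ 12.  19. -17. -25. -50.  -5.]
case top [([342, 311], 0.91), ([420, 272], 0.84)] jar [[335.9, 196.3]]
case side [([273, 357], 0.97), ([229, 284], 0.79)] jar [[356.7, 242.3]]
goal [ 0.509 -0.031  0.088] shift/.75 [-0.0445 -0.0004 -0.1269] rot/pi [ 0.0017 -0.0009 -0.0007] mm 101 deg 0
goal [0.516 0.019 0.088] shift/.75 [-0.0218 -0.0008 -0.0642] rot/pi [ 0.0017 -0.0009 -0.0007] mm 51 deg 0
goal [0.523 0.068 0.089] shift/.75 [-0.0005 -0.0012 -0.001 ] rot/pi [ 0.0017 -0.0009 -0.0007] mm 1 deg 0
goal [0.525 0.078 0.089] shift/.75 [ 0.0041 -0.0013  0.0115] rot/pi [ 0.0017 -0.0009 -0.0007] mm 9 deg 0
goal [ 0.496 -0.12   0.092] shift/.75 [-0.0902  0.0003 -0.238 ] rot/pi [ 0.0017 -0.0009 -0.0007] mm 191 deg 0
205 -.--=%@@@%+----------------=============================**%**+-  +####@@@@@@@@@@@@@@@@@@@@@%@@@
207 .-=+%@@@@%+.......-------------------------------=========+%%%%%*%@@@@@@@@@@@@@@@@@@@@@@@@@@@@%
209 ==*%@@%%@%*...............................-----------------+%%%%@@+======+++***%%%%%%%%@
[... 2007 characters left out ...]

251 @@@*  -===========+===------..................------====+++%##########################@#@@@@@%%
253 @#@-  ----========+===------..................-------===+++%###@@@@@@@@############@@####@@@@@@
255 @@@.             .====-------..................------====++*@@@@@@@#@@@@@@@@@@@@@@@%@#####@*+++
257 @@@@%*==-...      -====-------.................-------====++*%****@@@@@@@@@@@@@@@@@%@@@@@@*++++
259 @@@#@@@@@%%********+===-------.................-------====++*%*%*-*@@@*==+*%%%%%@@@%@@@@@@=....
261 @@@@#@@@@@@@%%*****+===--------.................------====+++%+%*-*@@@=...........=*@@@%+......
263 @@#@@@@@@#@@@@##@#@+===---------................-------====++*%%-=%@@%-...........-*@@@+.......
```

The tips are at the doorway, so the case's centre should be about 30 mm past the deck edge. I withdraw straight back, then check.

>>> {"name": "play_rows", "arguments": {"commands": [{"fingers": 0.45, "tx": -0.0095, "ty": 0, "tz": -0.025, "ax": 0, "ay": 0, "az": 0}, {"fingers": 0.45, "tx": -0.025, "ty": 0, "tz": -0.065, "ax": 0, "ay": 0, "az": 0}, {"fingers": 0.45, "tx": -0.044, "ty": 0, "tz": -0.115, "ax": 0, "ay": 0, "az": 0}, {"fingers": 0.45, "tx": -0.063, "ty": 0, "tz": -0.165, "ax": 0, "ay": 0, "az": 0}, {"fingers": 0.45, "tx": -0.08, "ty": 0, "tz": -0.21, "ax": 0, "ay": 0, "az": 0}]}}

```text
time_s: 12.47
tcp_pos: [0.4988, -0.0999, 0.0921]
ee_rot: [[0.047, -0.99, 0.13], [0.336, 0.138, 0.932], [-0.941, -0.0, 0.339]]
wrist_force: [0.9, -0.3, -0.6]
gripper_width: 0.272
```

>>> {"name": "play_rows", "arguments": {"commands": [{"fingers": 0.45, "tx": -0.05, "ty": 0, "tz": 0.018, "ax": 0, "ay": 0, "az": 0}, {"fingers": 0.45, "tx": -0.1, "ty": 0, "tz": 0.036, "ax": 0, "ay": 0, "az": 0}, {"fingers": 0.45, "tx": -0.15, "ty": 0, "tz": 0.0, "ax": 0, "ay": 0, "az": 0}, {"fingers": 0.45, "tx": -0.2, "ty": 0, "tz": -0.05, "ax": 0, "ay": 0, "az": 0}, {"fingers": 0.45, "tx": -0.23, "ty": 0, "tz": -0.1, "ax": 0, "ay": 0, "az": 0}]}}

```text
time_s: 12.88
tcp_pos: [0.4843, -0.2105, 0.2276]
ee_rot: [[0.051, -0.991, 0.127], [0.334, 0.137, 0.933], [-0.941, -0.005, 0.338]]
wrist_force: [1.7, -0.0, -0.3]
gripper_width: 0.274
```

```bash
python3 look.py e1 | tail -8 | head -3; python3 - <<'E' | tail -4
from fit import *
q=viewer.capture('top');w=viewer.capture('side')
for nm,a,b in (("top",t,q),("side",s,w)):
    d=np.abs(a["image"].astype(int)-b["image"]).max(2)
    for lab,(x0,y0,x1,y1) in {"top":{"chuteL":(243,212,298,262),"deckcase":(312,228,352,258)},"side":{"chuteL":(283,172,325,198),"deckcase":(282,228,319,270)}}[nm].items():
        print(nm,lab,(d[y0:y1,x0:x1]>40).mean().round(2),b["image"][y0:y1,x0:x1].mean().round())
E
```

```text
t 12.8833 tip hatch [-0.2913  0.0656  0.2427] tilt 19.8 F [ 1.7 -0.  -0.3] w 0.273561513055023 j [-19.  16.  -0. -20. -78.  16.]
case top [([342, 314], 0.95)] jar [[335.8, 194.1]]
case side [([272, 355], 0.91), ([231, 284], 0.75)] jar [[356.4, 244.0]]
top chuteL 0.0 175.0
top deckcase 0.05 236.0
side chuteL 0.4 136.0
side deckcase 0.94 59.0
```

```bash
python3 - <<'E' | tail -75
from fit import *
q=viewer.capture('top')
g0=cv2.cvtColor(t["image"],cv2.COLOR_RGB2GRAY).astype(int); g=cv2.cvtColor(q["image"],cv2.COLOR_RGB2GRAY).astype(int)
save(q,"e2.png",(230,145,405,285),4)
print("diff")
for v in range(180,284,3): print(v,"".join(" .:*#"[min(4,abs(int(x))//8)] for x in (g-g0)[v:v+3,240:400:2].mean(0)))
for y in (.062,-.062):
  for xx,z in ((.03,.07),(.06,.05),(.09,.03),(.12,.01)): u=proj(q,B) if 0 else proj(q,pose((xx,y,z),H)); print((xx,y),u.round(),g[int(u[1]),int(u[0])],g0[int(u[1]),int(u[0])])
E
```

```text
[0.59023703 0.06305356 1.42656549] [0.4 0.3 0.8 0.2 0.9 0.9 1.  2.2 0.9 2.1 0.6 0.2 1.9 0.4 1.  1.2 1.6 0.3
 1.3 0.5]
[ 0.52069445 -0.02801923  1.32599631] [0.3 2.1 0.4 1.  0.6 1.2 0.4 2.1 2.3 0.8 0.2 1.3 1.  1.9 1.5 1.5 0.3 1.8
 0.4 1.7]
case in hatch -0.1001225982347543 0.05573049857961688 -0.10056918100309709
diff
180                                                                             :...
183                                                                             #*..
186                                                                            ## .:
189                                                                            ## :*
192                                                                            ##::*
195                                                                           ###.:*
198                                                                           ###.:*
201                                                                           ###...
204                                                                  ###      :#..*#
207             
[... 1769 characters left out ...]
270                                                          #######################
273                                                         .. .:*########## #######
276                                                        .......... ..    ########
279                                                       ............:... #########
282                                                       ............:.. ##########
(0.03, 0.062) [288. 240.] 165 162
(0.06, 0.062) [278. 240.] 180 161
(0.09, 0.062) [268. 239.] 184 164
(0.12, 0.062) [258. 239.] 182 166
(0.03, -0.062) [294. 195.] 163 161
(0.06, -0.062) [284. 195.] 164 164
(0.09, -0.062) [274. 196.] 164 162
(0.12, -0.062) [264. 196.] 163 164
```

The numbers show the case gone from the deck, a case-shaped patch in the left chute at columns 252–272 and rows 228–249, and no change at the jar. One last look to confirm.

View pics/e2.png

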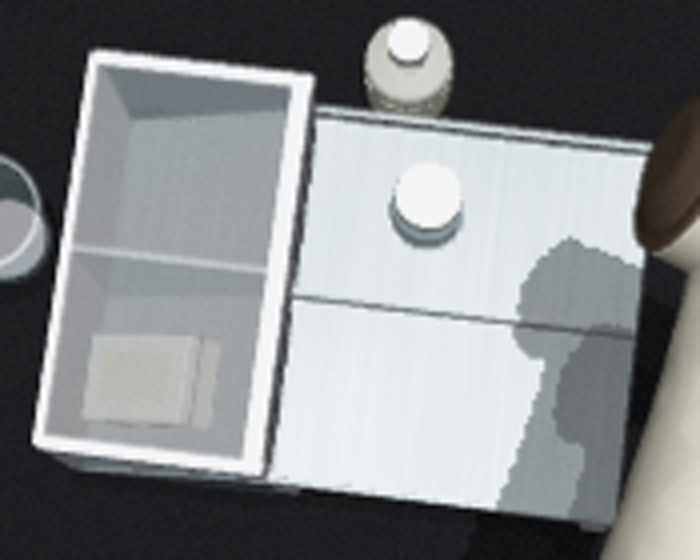

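The case lies at the foot of the left chute at crop (140,380), the lane is empty, the flap hangs shut, and the jar, reagent and beaker are where they were. I hand the job in.

```bash
python3 -c "
from station import job,r
x=r.sense(); print(x['time_s'],x['wrist_force'],abs(x['joint_velocities']).max() if hasattr(x['joint_velocities'],'max') else x['joint_velocities'])
print(job.finish_job())"
```

```text
13.3333 [ 0.13403405 -0.44179847 -0.80876838] 0.34702251439447973
the job is handed in; nothing more can be done
None
```

I pushed the white case along the left lane with the fingertips and through the flap. I then drew the fingers back, raised the arm clear and handed the job in at 13.3 s.

**Last checks:** The final top picture shows the case at the foot of the left chute, the lane empty and the left flap apparently shut. The jar, reagent bottle and beaker stand where they were. The wrist force was near zero, so the robot touched nothing. I judged the flap and the other bystanders only by eye and by comparing pictures; no joint angle was read. The last pictures do not cover the collar, spatula, vial or wash bottle. The arm was never near the bench around them and only crossed well above the wash bottle at the start.

**What disagreed:**
- **First push missed:** The first pass went over the case without touching it. The real fingertips stand about 35 mm short, along the tool axis, of where the reported TCP puts them. Lowering onto the deck found this: contact came at a reported TCP height of 78 mm. The start picture showed the same gap. The second push used the corrected height.
- **Cameras:** The top and side cameras disagreed by up to about 11 mm on the case's sideways position. That was tolerable for this push.

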